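# Ring gauge off its peg with the lifting fork

### The job

Use the standing two-pronged fork to lift the larger ring gauge up and off its peg on the rack, and lower it gently on edge into the slotted V-rest. Then stand the fork back upright on its rubber pad. Carry the ring only on the fork, never touching it with the gripper or arm, do not let it drop, and leave everything else on the bench where it is.

Things in the scene. Friction and masses are not known exactly. Their poses are not given: they have to be found in the camera images.
- fork: Lifting fork, 0.45 kg, standing on the rubber pad, yawed up to 0.4 rad from it. Origin: underside of the foot, right under the handle; z up, x the way the prongs point. Black handle 26 x 26 mm, z 105 to 169 mm, centred over the origin: grip here. Column below it 10 mm (x) by 36 (y). Foot x -58 to +12, y -30 to +30, 10 mm thick.
- fork_seat (a point): Where the ring's bore should ride: midway between the fork's two prongs, on the level of their tops (fork x 40, y 0, z 43 mm). Round steel prongs 6 mm thick at y -13 and +13, 20 mm apart, level from the column to x 52 mm, then bent up to lips (top z 58, outermost x 65 mm). A ring lying across both hangs upright and stays where it was lifted along them.
- pad: Flat black rubber pad, 150 (x) by 130 (y) by 4 mm, fixed on the bench; origin at the centre of its underside, z up. The fork belongs on it, its foot wholly on the pad and near its middle.
- ring: The larger of two plain steel ring gauges: outer diameter 80, bore 54, thickness 16 mm, 0.26 to 0.38 kg. Its x axis is the bore axis, level while it hangs, pointing into the rack (within 0.03 rad of the rack's x). Origin: the point of the bore that is uppermost at the start, on the peg.
- ring_center (a point): Centre of the larger ring's bore, mid-thickness; axes as ring.
- rack: Fixed grey rack. Origin: underside of its base, below the middle between the pegs; z up, front faces -x. Base 12 mm high, x -30 to +70, 270 mm wide (y); behind each peg an upright post 24 mm wide, front face x +24, top z 137 mm. Pegs at y -65 and +65 mm; the larger ring hangs on either, the smaller on the other, at x -20 mm.
- rack_peg (a point): Top of the peg at the rack's y +65 mm, where a ring hangs (rack x -20, z 125 mm); the other peg is alike. Round, 8 mm thick, level towards -x, its end bent up: outermost point rack x -43, lip top z 137 mm. A ring must rise at least 15 mm to pass the lip (its bore allows about 40 mm), then comes off towards -x. The prongs fit in the bore, one either side of the peg.
- rest: Fixed V-rest. Origin: underside of its base, below the slot's centre; z up; slot along y, open upwards. Base 10 mm high, x -38 to +62, y -65 to +65; block above it x -17 to +17, to z 36 mm. On it, on a stem, a cradle whose 90 degree V carries and centres the ring, on edge, bore axis along the rest's x. The stem is locked at a height that differs each time and is not reported.
- rest_slot (a point): Point fixed on the rest, 36 mm above its origin. Slot 20 mm wide, lips flared to about 32; cheeks to x -16 and +16, lips -20 and +20, at y 20 to 46 mm both sides; open between above the V. Lips' tops z 106 to 142 above the base. Seated ring's centre z 102 to 138: feel for it, the fork is relieved of about 3 N. Then sink the prongs 18 to 32 mm more and draw them out to -x.
- small_ring: The smaller ring gauge, outer diameter 54, bore 36, thickness 12 mm, hanging on the other peg; leave it. Origin at the top of its bore.
- guide_pin: Bystander: upright steel pin, 72 mm tall, 32 mm wide flange at its foot, between rack and rest. Origin under its centre.
- bolt: Bystander: hex bolt standing on its head, 44 mm tall. Origin under its centre.
- caliper: Bystander: caliper lying flat, 130 mm long, 12 mm thick. Origin under the middle of its beam.
- half_insert: Bystander: aluminium half ring lying flat, 90 mm across, 24 mm thick. Origin at its centre, on the bench.
- oil_bottle: Bystander: white bottle, 60 mm wide, 170 mm tall. Origin under its centre.
- wrench: Bystander: open-ended wrench lying flat. Origin under its middle.
Things that resemble listed ones, but are neither listed nor needed, are in the scene too. What is shaped like the fork but orange, pink or red is not meant.

How it is judged:
On the way, in this order (a step that is already met when the one before it is completed fails the run):
1. the larger ring is off its peg and hangs on the fork alone (contact force between ring and fork above 1 N and contact force between ring and rack below 0.05 N and x of ring_center in the frame of rack below -0.06 m), for 0.2 s.
2. the ring stands in the V-rest and the fork no longer carries it (x of ring_center in the frame of rest between -0.006 and 0.006 m and y of ring_center in the frame of rest between -0.008 and 0.008 m and z of ring_center in the frame of rest between 0.097 and 0.146 m and angle between the x axis of ring and the x axis of rest, either way round below 0.25 rad and contact force between ring and rest above 1 N and contact force between ring and fork below 0.05 N), for 0.2 s.
At the end, for the whole second after the job is handed in: The larger ring stands on edge in the V-rest, borne by it and not by the fork (centre within 6 mm across and 8 mm along the slot, axis within 0.25 rad of the rest's x); the fork stands upright (0.08 rad), its origin within 70 mm of the pad's centre, on the pad; both at rest (all of step 2 and horizontal distance between fork and pad below 0.07 m and height (world z) of fork between 0.001 and 0.01 m and angle between fork's own z axis and vertical below 0.08 rad and linear speed of each of fork, ring below 0.02 m/s); the robot touches nothing.
It fails at once if the gripper or arm touches the larger ring (contact force between any of the fingers, the arm and ring above 0.5 N).
It fails at once if the ring drops into the rest (faster than 0.35 m/s while over the slot and its centre below 180 mm) (horizontal distance between ring_center and rest below 0.02 m and height (world z) of ring_center below 0.18 m and linear speed of ring above 0.35 m/s).
It fails at once if the ring falls (its centre lower than 80 mm above the bench) (height (world z) of ring_center below 0.08 m).
It fails at once if the smaller ring is shifted more than 20 mm (distance of small_ring from where it was at the start of the episode above 0.02 m).
It fails at once if a bystander is shifted more than 20 mm (distance of any of guide_pin, bolt, caliper, half_insert, oil_bottle, wrench from where it was at the start of the episode above 0.02 m).
It also fails if it takes over 72 s, if anything falls off the work surface, if the arm or the gripper's body presses on something with over 40 N, if the wrist force passes 120 N, or if a joint passes its speed limit or range.

### The arm

A 6-joint arm with a two-finger parallel gripper is mounted at the origin on the work surface. World frame = base frame: x ahead of the robot, y to its left, z up, the work surface at z = 0. Lengths are in m, angles in rad, forces in N, time in s.
With the tool pointing down it reaches from about 0.3 to 0.875 m from the base axis. Payload 6.4 kg.
Tool frame: the origin (TCP) lies between the finger pads; the fingertips stand ctrl.tip_extent ahead of it and the grasp point (between the pads) is the TCP (ctrl.tip_extent is the distance from the TCP to the fingertips, in m); z points along the fingers, y is the line along which they close (so a half turn about z gives the same grasp; the last joint's range is limited). The gripper opens to 85 mm and grips with 20 to 120 N. Pads are 22 mm wide; open, the fingers measure 114 mm over their backs; the gripper's body (76 mm by 85 mm) begins 54 mm behind the grasp point. The pads swing forward as they close: fully open they stand 13 mm farther back than shut.
Start: joints at [-1.535, 0.181, 1.607, -0, 1.354, -0.206], TCP at [0.138, -0.558, 0.25] pointing down, gripper open.
Joint ranges: [-2.99, 2.99], [-0.89, 2.07], [0.3, 2.58], [-1.14, 4.28], [0, 2.63], [-3.12, 3.12]. Speed limits (rad/s): [2.57, 2.57, 3.01, 3.14, 3.14, 3.14].

### API

Orientations are given as a unit quaternion [w, x, y, z].
In Python, from bench import ctrl gives the robot as it stands.
- The arm moves only by the tool send_rows, never from a script. Its arguments are lists of equal length, an entry for each row: "dr": the turn, a rotation vector about the tool's x, y, z in units of 6 degrees (1.0 is 6 degrees), a list of three; "xyz": the shift along the tool's x, y, z in cm, a list of three; "jaw": the opening in per cent of the stroke, from 0 (shut) to 100 (fully open). In form: {"dr": [[wx, wy, wz], ...], "xyz": [[dx, dy, dz], ...], "jaw": [jaw, ...]}. A call has exactly 8 rows; each row is the pose to reach, as a shift and turn from the pose commanded when the call began, along the tool's axes at that moment; what a row does not reach only later rows make up. A row lasts 1/8 s, in which the tool goes at most 62.5 mm and 10.7 degrees, less where a joint would pass 70% of its speed; a pose out of reach is approached as far as the arm can. A call with a gripper value outside its range is refused whole. The fingers move at their own pace and stop on an object; the grip force is fixed at half the most. Time passes only in rows, so rows that repeat a pose let the fingers close, or fill a call up. It gives the time, the measured TCP pose, the force, the opening and the grip force at its end, in the units of the state.
- ctrl.get_obs(): the state, without advancing time (a new reading comes with each control period).
- ctrl.camera(name): name is "scene" or "top"; returns the picture (384x512x3 uint8, red, green, blue); there is no depth.
- ctrl.calibration(name): a dict with "camera_matrix" (3x3 intrinsics, pixels), "world_from_camera" (4x4, takes a point from camera to world coordinates). Camera axes: x right, y up, looking along -z (the intrinsics and any distortion apply to the point x, -y, -z); pixel columns grow to the right and rows downward; lengths in m; the calibration is good to about 2 mm. A picture is of the moment at which its call begins. calibration takes no time and is no camera call.
- ctrl.hand_in(): hands the job in; it is judged then, once.
The state is a dict: "time_s": time; "q": joint angles; "dq": joint speeds; "joint_efforts": joint torques, N m; "eef_pos": TCP position; "eef_rot": TCP orientation; "wrist_force": force on the tool from outside, world axes, zero at the start; "torque": the same for the moment, N m; "opening": opening from 0.0 (shut) to 1.0 (fully open); "grasp_force": force on a finger pad.
Only numpy, scipy, OpenCV 4.12 (cv2) and the standard library are available. Lean on these libraries where they do the work, as an engineer would, in place of code of your own. Each camera call takes 0.05 s, during which the arm holds its last target. There are 200 camera calls.

## Working session

There is one attempt and no reset: what is moved stays moved. The work goes in short steps, Python scripts to look and compute and a tool call to move; the robot and the scene stay as the last step left them, time stands still between calls to the robot, and variables do not carry over. Pictures are saved under pics/ and viewed, at most 10 in all, crops included, and the job is handed in when it is done.

Besides the shell and the picture viewer there is one more tool, called after ">>>" as name(argument=value, ...) on one line, values as JSON. send_rows: Moves the arm, as the interface text tells. Its arguments: {"type":"object","properties":{"dr":{"type":"array","items":{"type":"array","items":{"type":"number"}}},"xyz":{"type":"array","items":{"type":"array","items":{"type":"number"}}},"jaw":{"type":"array","items":{"type":"number"}}},"required":["dr","xyz","jaw"]}

```bash
mkdir -p pics; cat > h.py <<'E'
import numpy as np, cv2
from bench import ctrl
def cam(n):
    c=ctrl.calibration(n); return {k:(np.array(v) if not isinstance(v,(int,float,str)) else v) for k,v in c.items()}
def ray(n,u,v):
    c=cam(n); K=c["camera_matrix"]; T=c["world_from_camera"]
    d=np.linalg.inv(K)@[u,v,1]; d=T[:3,:3]@[d[0],-d[1],-d[2]]; return T[:3,3],d/np.linalg.norm(d)
def onz(n,u,v,z):
    o,d=ray(n,u,v); return o+d*(z-o[2])/d[2]
def proj(n,p):
    c=cam(n); K=c["camera_matrix"]; T=c["world_from_camera"]
    q=T[:3,:3].T@(np.array(p)-T[:3,3]); q=K@[q[0],-q[1],-q[2]]; return q[:2]/q[2]
def tri(u1,u2,a="scene",b="top"):
    o1,d1=ray(a,*u1);o2,d2=ray(b,*u2)
    s=np.linalg.lstsq(np.c_[d1,-d2],o2-o1,rcond=None)[0]
    p,q=o1+d1*s[0],o2+d2*s[1]; return (p+q)/2,np.linalg.norm(p-q)
E
python3 - <<'E'
from h import *
np.set_printoptions(precision=4,suppress=True)
for n in("scene","top"):
    im=ctrl.camera(n)[:,:,::-1]; cv2.imwrite(f"pics/{n}0.png",im); cv2.imwrite(f"pics/{n}0b.png",cv2.resize(im,(800,600),interpolation=cv2.INTER_CUBIC))
    print(ctrl.calibration(n))
print(ctrl.get_obs(),ctrl.tip_extent)
E
```

```text
{'camera_matrix': array([[360.2229,   0.    , 258.2819],
       [  0.    , 360.2229, 197.7103],
       [  0.    ,   0.    ,   1.    ]]), 'world_from_camera': array([[ 0.5718, -0.4708,  0.6718,  1.2417],
       [ 0.8204,  0.3234, -0.4716, -0.4498],
       [ 0.0048,  0.8208,  0.5712,  0.7179],
       [ 0.    ,  0.    ,  0.    ,  1.    ]])}
{'camera_matrix': array([[363.5453,   0.    , 252.372 ],
       [  0.    , 363.5453, 187.3913],
       [  0.    ,   0.    ,   1.    ]]), 'world_from_camera': array([[ 0.0012,  0.9896, -0.1439,  0.402 ],
       [-1.    ,  0.0016,  0.0023,  0.0369],
       [ 0.0025,  0.1439,  0.9896,  1.0937],
       [ 0.    ,  0.    ,  0.    ,  1.    ]])}
{'time_s': 0.1, 'q': array([-1.5353,  0.1815,  1.6079,  0.    ,  1.3538, -0.2063]), 'dq': array([ 0.0003, -0.0027, -0.0027, -0.0002,  0.0005, -0.0007]), 'joint_efforts': array([  0.    , -44.588 , -35.2242,  -0.0002,   0.0041,  -0.    ]), 'eef_pos': array([ 0.1377, -0.5578,  0.2495]), 'eef_rot': array([-0.0008,  0.9927,  0.1206,  0.0001]), 'wrist_force': array([-0.3192,  0.1595,  0.811 ]), 'torque': array([-0.013 ,  0.0511, -0.0065]), 'grasp_force': 0.0, 'opening': 0.996870706025169} 0.019
```

View pics/scene0b.png

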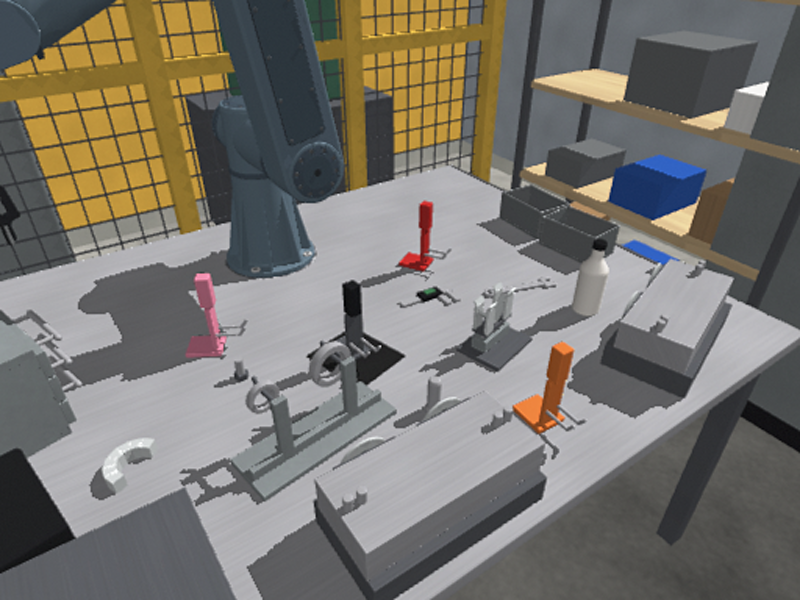

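View pics/top0b.png

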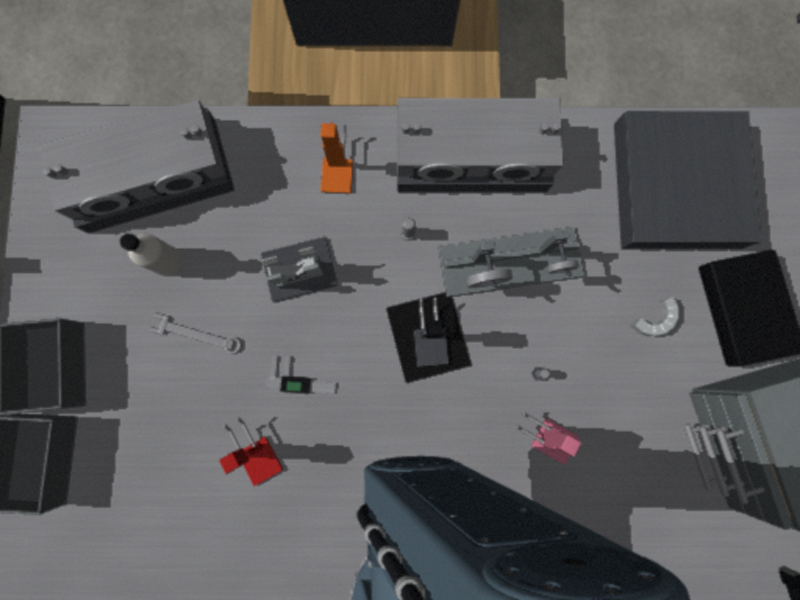

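The scene shows these candidates (800-px image pixels). Forks: black on the pad (352,310), pink (205,310), red (425,235), orange (558,380). Ring gauges: larger (330,362), smaller (263,397); others lie on the grey boxes (442,408) and (365,447). I choose the black fork and the ring at (330,362). The V-rest is at (495,325), and in the top view at (300,268). Next is a close crop to check.

```bash
python3 - <<'E'
import cv2
a=cv2.imread("pics/top0.png")[140:250,160:380]; cv2.imwrite("pics/tc.png",cv2.resize(a,None,fx=3.6,fy=3.6,interpolation=cv2.INTER_CUBIC))
a=cv2.imread("pics/scene0.png")[170:320,145:345]; cv2.imwrite("pics/sc.png",cv2.resize(a,None,fx=4,fy=4,interpolation=cv2.INTER_CUBIC))
E
```

```text
(no output)
```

View pics/tc.png

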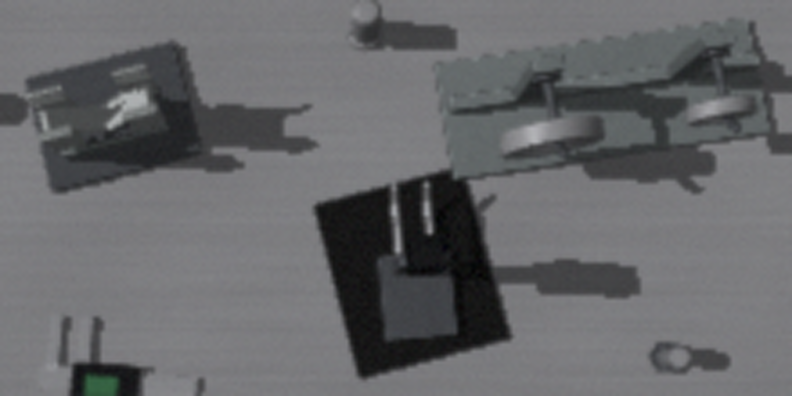

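View pics/sc.png

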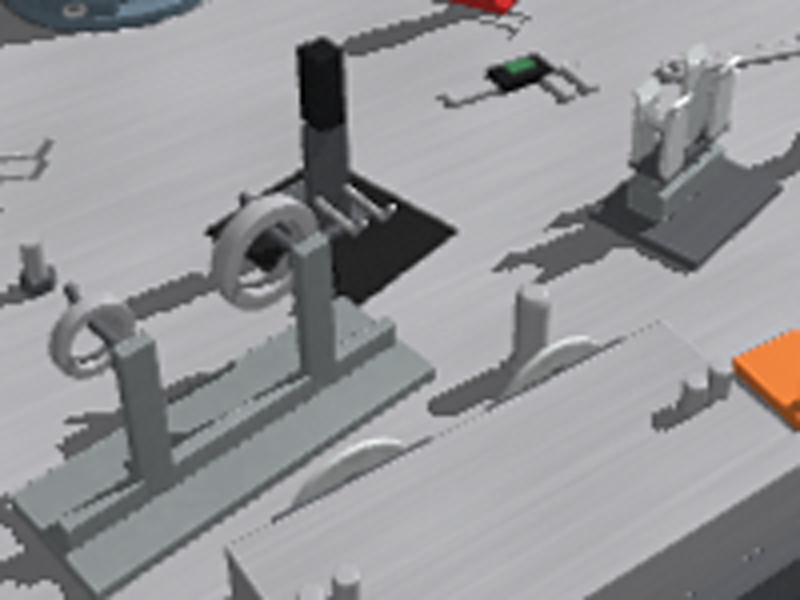

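```bash
cat > fit.py <<'E'
from h import *
from scipy.optimize import least_squares
np.set_printoptions(precision=4,suppress=True)
T=lambda x,y:("top",160+(x+.5)/3.6-.5,140+(y+.5)/3.6-.5)
S=lambda x,y:("scene",145+(x+.5)/4-.5,170+(y+.5)/4-.5)
def P(pose,m,z0=0):
    c,s=np.cos(pose[2]),np.sin(pose[2]); m=np.array(m)/1000
    return np.array([pose[0]+c*m[0]-s*m[1],pose[1]+s*m[0]+c*m[1],m[2]+z0])
def fit(name,obs,z0=0,x0=(.5,0,.1)):
    f=lambda p:np.concatenate([proj(o[0],P(p,m,z0))-o[1:] for m,o in obs])
    r=least_squares(f,x0,loss="soft_l1"); print(name,r.x,"\n",r.fun.reshape(-1,2).round(1).tolist()); return r.x
pad=fit("pad",[((75,65,4),T(315,205)),((75,-65,4),T(465,168)),((-75,-65,4),T(511,338)),((-75,65,4),T(362,377)),((75,65,4),S(457,231)),((-75,-65,4),S(205,232))])
fork=fit("fork",[((-58,30,10),T(384,340)),((-58,-30,10),T(457,335)),((12,30,10),T(378,257)),((-13,-13,169),S(299,48)),((13,13,169),S(344,50)),((-13,13,169),S(322,39)),((13,-13,105),S(320,130)),((13,13,105),S(346,128)),((-13,-13,105),S(303,122)),((64,13,57),S(393,207)),((64,13,57),T(393,184)),((64,-13,57),T(427,181))],.004)
rack=fit("rack",[((70,135,12),T(437,65)),((70,-135,12),T(752,20)),((-30,-135,6),T(772,132)),((-30,135,6),T(455,180)),((70,135,12),S(435,370)),((-30,-135,12),S(13,495)),((-39,65,137),S(242,194)),((-39,-65,137),S(70,287))])
rest=fit("rest",[((62,65,10),T(27,80)),((62,-65,10),T(180,42)),((-38,-65,5),T(203,150)),((-38,65,5),T(55,192)),((62,65,10),S(783,185)),((62,-65,10),S(697,265)),((-38,-65,10),S(590,210))])
E
cat > ov.py <<'E'
from fit import *
def ov(base,n,off,sc,pts,out):
    im=cv2.imread(base)
    for p,col in pts:
        u=proj(n,p); x=((u-off+.5)*sc-.5).round().astype(int); cv2.circle(im,tuple(int(a) for a in x),2,col,-1)
    cv2.imwrite(out,im)
R,G,B=(0,0,255),(0,255,0),(255,0,0)
pts=[]
for y in(-17,17): pass
pts+=[(P(rest,(x,y,36)),R) for x in(-17,17) for y in(-65,65,0)]
pts+=[(P(rest,(x,y,124)),G) for x in(-20,20) for y in(-46,46,-20,20)]
pts+=[(P(rack,(-20,65,98))+np.r_[P((0,0,rack[2]),(x,40*np.cos(t),40*np.sin(t)))],G) for x in (-8,8) for t in np.arange(0,6.28,.3)]
pts+=[(P(rack,(24,65+s*12,137)),R) for s in(-1,1)]
pts+=[(P(fork,(x,y,169),.004),B) for x in(-13,13) for y in(-13,13)]+[(P(fork,(x,y,43),.004),B) for x in(10,30,50) for y in(-13,13)]+[(P(fork,(x,y,10),.004),R) for x in(-58,12) for y in(-30,30)]
ov("pics/tc.png","top",np.array([160,140]),3.6,pts,"pics/tc_o.png"); ov("pics/sc.png","scene",np.array([145,170]),4,pts,"pics/sc_o.png")
a,b=cv2.imread("pics/tc_o.png"),cv2.imread("pics/sc_o.png")
b=b[:500]; a=a[:,:792]
cv2.imwrite("pics/o.png",cv2.resize(np.vstack([a,cv2.resize(b,(792,495))]),(530,594),interpolation=cv2.INTER_AREA))
E
python3 ov.py
```

```text
pad [ 0.4778 -0.0317  0.2552] 
 [[-0.0, -0.5], [-0.2, -0.9], [0.4, 0.1], [-0.5, 0.4], [0.1, -0.4], [-0.9, -0.6]]
fork [ 0.4803 -0.0324  0.0876] 
 [[0.2, 0.0], [0.2, -0.4], [-0.3, -0.6], [-1.2, -0.6], [0.4, -0.4], [0.5, -1.4], [-0.0, 1.4], [0.7, -1.4], [-0.9, -0.6], [-0.0, 0.1], [0.4, -0.2], [-0.0, -0.1]]
rack [ 0.6041 -0.1961  0.1486] 
 [[-0.2, -0.9], [-0.6, -1.0], [-0.5, 0.1], [-0.1, -0.3], [-0.0, -0.9], [-2.0, 0.0], [-0.0, -0.1], [-0.8, -0.6]]
rest [0.5973 0.2157 0.2653] 
 [[-0.3, -0.8], [-1.4, -1.1], [0.5, 0.4], [-0.1, -0.2], [-0.3, -0.5], [-0.4, -0.2], [-0.9, 0.0]]
```

View pics/sc_o.png

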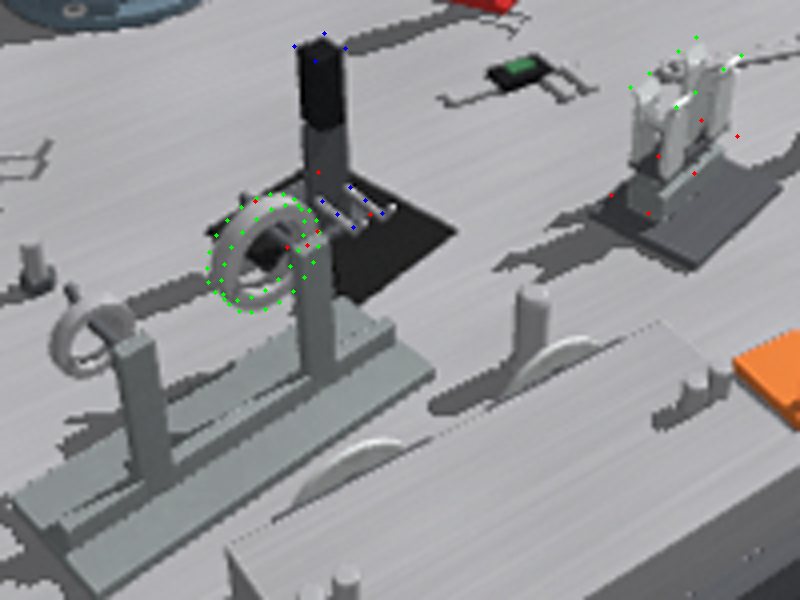

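The overlay lands on the fork handle (320,45), the prongs (355,215), the ring (265,250) and the rest cheeks (680,80) to within about 1 camera pixel. The choice of fork and ring is confirmed, and the rest's +x points away from the robot. The grip plan is tool x = fork y, tool y = fork x.

```bash
cat > plan.py <<'E'
from h import *
from scipy.spatial.transform import Rotation as Rn
np.set_printoptions(precision=3,suppress=True)
PAD=(.4778,-.0317,.2552);FORK=(.4803,-.0324,.0876);RACK=(.6041,-.1961,.1486);REST=(.5973,.2157,.2653)
def P(pose,m):
    c,s=np.cos(pose[2]),np.sin(pose[2]); return np.array([pose[0]+c*m[0]-s*m[1],pose[1]+s*m[0]+c*m[1],m[2]])
def go(p,yaw,label=""):
    "TCP target p, fork-x yaw -> shift cm, turn units, relative to the measured pose"
    o=ctrl.get_obs(); w,x,y,z=o["eef_rot"]; R=Rn.from_quat([x,y,z,w])
    a=yaw+np.pi/2; G=Rn.from_matrix(np.c_[[np.cos(a),np.sin(a),0],[np.sin(a),-np.cos(a),0],[0,0,-1]])
    print(label,"xyz",R.inv().apply(np.array(p)-o["eef_pos"])*100,"dr",np.degrees((R.inv()*G).as_rotvec())/6)
E
python3 - <<'E'
from plan import *
go((*FORK[:2],.25),FORK[2])
for n,x,y in(("bolt",675,357),("pin",365,40)): print(n,onz("top",160+x/3.6,140+y/3.6,0))
for f in("pink",355,282),("caliper",190,246): print(f,onz("top",*f[1:],0))
E
```

```text
xyz [ 45.846 -42.805   0.028] dr [ -0.01   -0.013 -13.527]
bolt [ 0.406 -0.249  0.   ]
pin [0.674 0.007 0.   ]
('pink', 355, 282) [ 0.281 -0.267  0.   ]
('caliper', 190, 246) [0.385 0.219 0.   ]
```

>>> send_rows(dr=[[0, 0, -0.8], [0, 0, -1.7], [0, 0, -2.5], [0, 0, -3.4], [0, 0, -4.2], [0, 0, -5.1], [0, 0, -5.9], [0, 0, -6.8]], xyz=[[2.8, -2.6, 0], [5.6, -5.2, 0], [8.4, -7.8, 0], [11.2, -10.5, 0], [14, -13.1, 0], [16.8, -15.8, 0], [19.6, -18.4, 0], [22.9, -21.4, 0]], jaw=[100, 100, 100, 100, 100, 100, 100, 100])

```text
time_s: 1.1
eef_pos: [0.3091, -0.2945, 0.25]
eef_rot: [-0.0, 0.888, 0.46, -0.0]
wrist_force: [0.3, -0.0, -0.0]
opening: 0.997
grasp_force: 0.0
```

```bash
python3 - <<'E'
from plan import *
go((*FORK[:2],.25),FORK[2])
E
```

```text
xyz [31.286 -1.132  0.008] dr [-0.002 -0.002 -6.706]
```

>>> send_rows(dr=[[0, 0, -1], [0, 0, -2], [0, 0, -3], [0, 0, -4], [0, 0, -5], [0, 0, -6], [0, 0, -6.7], [0, 0, -6.7]], xyz=[[4.5, 0, 0], [9, -0.3, 0], [13.5, -0.5, 0], [18, -0.7, 0], [22.5, -0.8, 0], [27, -1, 0], [31.3, -1.1, 0], [31.3, -1.1, 0]], jaw=[100, 100, 100, 100, 100, 100, 100, 100])

```text
time_s: 2.1
eef_pos: [0.4815, -0.0318, 0.2498]
eef_rot: [-0.001, 0.675, 0.738, 0.0]
wrist_force: [-0.4, -0.1, 0.2]
opening: 0.999
grasp_force: 0.0
```

```bash
python3 - <<'E'
from plan import *
go((*FORK[:2],.147),FORK[2])
E
```

```text
xyz [-0.06  -0.115 10.284] dr [-0.006 -0.008  0.015]
```

>>> send_rows(dr=[[0, 0, 0], [0, 0, 0], [0, 0, 0], [0, 0, 0], [0, 0, 0], [0, 0, 0], [0, 0, 0], [0, 0, 0]], xyz=[[0, -0.1, 1.5], [0, -0.1, 3], [0, -0.1, 4.5], [0, -0.1, 6], [0, -0.1, 7.5], [0, -0.1, 9], [0, -0.1, 10.3], [0, -0.1, 10.3]], jaw=[100, 100, 100, 100, 100, 100, 100, 100])

```text
time_s: 3.1
eef_pos: [0.4791, -0.0338, 0.146]
eef_rot: [-0.001, 0.677, 0.736, -0.0]
wrist_force: [0.4, 0.5, 0.5]
opening: 1.001
grasp_force: 0.0
```

>>> send_rows(dr=[[0, 0, 0], [0, 0, 0], [0, 0, 0], [0, 0, 0], [0, 0, 0], [0, 0, 0], [0, 0, 0], [0, 0, 0]], xyz=[[0, 0, 0], [0, 0, 0], [0, 0, 0], [0, 0, 0], [0, 0, 0], [0, 0, 0], [0, 0, 0], [0, 0, 0]], jaw=[70, 45, 30, 15, 0, 0, 0, 0])

```text
time_s: 4.1
eef_pos: [0.4804, -0.0342, 0.1479]
eef_rot: [0.001, 0.677, 0.736, 0.0]
wrist_force: [0.5, 0.8, 5.1]
opening: 0.297
grasp_force: 60.3
```

```bash
python3 - <<'E'
from plan import *
o=ctrl.get_obs(); print({k:o[k] for k in("eef_pos","wrist_force","torque","opening","grasp_force")})
im=ctrl.camera("scene")[:,:,::-1]; cv2.imwrite("pics/grip.png",cv2.resize(im[130:260,160:340],None,fx=4,fy=4,interpolation=cv2.INTER_CUBIC))
E
```

```text
{'eef_pos': array([ 0.48 , -0.034,  0.148]), 'wrist_force': array([0.491, 0.848, 5.135]), 'torque': array([0.054, 0.067, 0.016]), 'opening': 0.2965589723039572, 'grasp_force': 60.328824520111084}
```

View pics/grip.png

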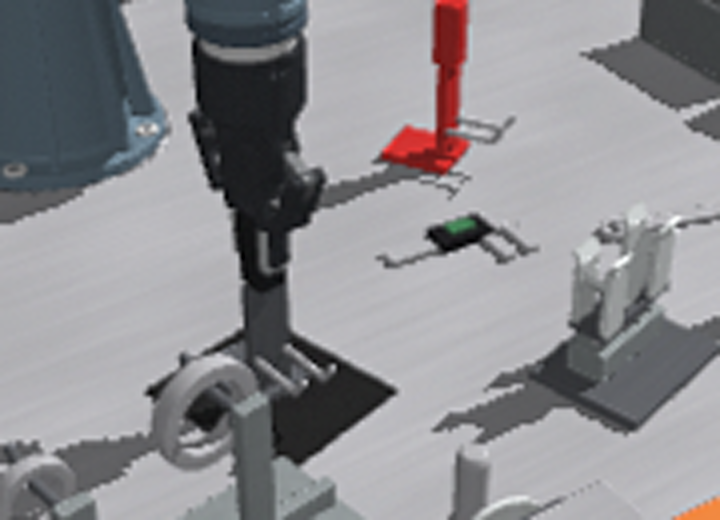

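The gripper holds the handle at (265,265), and the fork is still upright on the pad. Next I lift it and move to the pre-entry point in front of the ring.

>>> send_rows(dr=[[0, 0, 0], [0, 0, 0], [0, 0, 0], [0, 0, 0], [0, 0, 0], [0, 0, 0], [0, 0, 0], [0, 0, 0]], xyz=[[0, 0, -0.5], [0, 0, -1.5], [0, 0, -3], [0, 0, -4.5], [0, 0, -6], [0, 0, -7], [0, 0, -7.5], [0, 0, -7.5]], jaw=[0, 0, 0, 0, 0, 0, 0, 0])

```text
time_s: 5.15
eef_pos: [0.4799, -0.0341, 0.2225]
eef_rot: [0.0, 0.677, 0.736, 0.0]
wrist_force: [-0.2, 0.2, -4.0]
opening: 0.297
grasp_force: 59.3
```

```bash
python3 - <<'E'
from plan import *
o=ctrl.get_obs(); print({k:o[k] for k in("eef_pos","wrist_force","torque","opening","grasp_force")})
p=P(RACK,(-120,65,0) if 0 else (-.120,.064,.1945)); go(p,RACK[2])
E
```

```text
{'eef_pos': array([ 0.48 , -0.034,  0.222]), 'wrist_force': array([-0.157,  0.195, -4.004]), 'torque': array([ 0.051, -0.085,  0.058]), 'opening': 0.29723528435932306, 'grasp_force': 59.32589292526245}
 xyz [-11.572  -1.385   2.799] dr [ 0.003  0.001 -0.61 ]
```

>>> send_rows(dr=[[0, 0, -0.1], [0, 0, -0.2], [0, 0, -0.3], [0, 0, -0.4], [0, 0, -0.5], [0, 0, -0.6], [0, 0, -0.6], [0, 0, -0.6]], xyz=[[-2, -0.4, 0], [-4, -0.7, 0], [-6, -1, 0], [-8, -1.2, 0.5], [-10, -1.4, 1.2], [-11.2, -1.4, 2], [-11.6, -1.4, 2.8], [-11.6, -1.4, 2.8]], jaw=[0, 0, 0, 0, 0, 0, 0, 0])

```text
time_s: 6.15
eef_pos: [0.4751, -0.1502, 0.1931]
eef_rot: [-0.001, 0.653, 0.757, -0.0]
wrist_force: [0.4, -0.5, -4.5]
opening: 0.298
grasp_force: 59.4
```

```bash
python3 - <<'E'
from plan import *
o=ctrl.get_obs(); print(o["eef_pos"])
s=ctrl.camera("scene")[:,:,::-1];t=ctrl.camera("top")[:,:,::-1]
cv2.imwrite("pics/s1.png",s);cv2.imwrite("pics/t1.png",t)
a=cv2.resize(s[200:265,160:250],None,fx=6,fy=6,interpolation=cv2.INTER_CUBIC)
b=cv2.resize(t[150:210,260:350],None,fx=6,fy=6,interpolation=cv2.INTER_CUBIC)
cv2.imwrite("pics/pre.png",cv2.resize(np.vstack([a,b]),None,fx=.78,fy=.78,interpolation=cv2.INTER_AREA))
print(cv2.imread("pics/pre.png").shape)
p=o["eef_pos"]
f=(p[0],p[1],.1486)
for y in(-13,13): print("prong tip pred", proj("scene",P(f,(.064,y/1e3,.0505+.057))),proj("top",P(f,(.064,y/1e3,.0505+.057))))
E
```

```text
[ 0.475 -0.15   0.193]
(585, 421, 3)
prong tip pred [197.87  225.856] [321.042 189.312]
prong tip pred [205.769 221.687] [311.694 190.689]
```

View pics/pre.png

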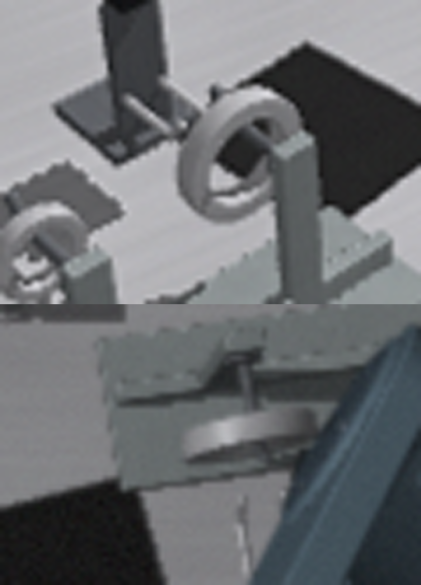

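Upper half (scene view): the fork stands in front of the ring, with prong tips near (185,130) and the ring at (240,155). Lower half (top view): the left prong tip is at (240,497), i.e. camera pixel (311.3,191.2). I predicted (311.7,190.7), so the fork is where I assumed.

```bash
python3 - <<'E'
from plan import *
print("lip",proj("top",P(RACK,(-.039,.065,.137))),proj("scene",P(RACK,(-.039,.065,.137))))
print("root",proj("top",P(RACK,(.02,.065,.121))),"midpeg",proj("top",P(RACK,(0,.065,.125))))
print("ring top L/R", [proj("top",P(RACK,(-.02,.065+s*.04,.098))) for s in(1,-1)],[proj("scene",P(RACK,(-.02,.065,z))) for z in(.138,.058)])
t=cv2.imread("pics/t1.png").astype(int).sum(2)//3
for v in range(168,186,2): print(v,t[v,296:332])
p=P(RACK,(-.060,.0645,.1945)); go(p,RACK[2])
E
```

```text
lip [316.974 181.992] [205.107 217.985]
root [312.215 161.832] midpeg [313.713 168.657]
ring top L/R [array([299.106, 179.619]), array([327.459, 175.465])] [array([209.496, 221.007]), array([211.644, 244.209])]
168 [104 100  97  88  74  66  55  47  44  46  50  52  53  53  52  61  80  69
  47  56  60  57  59  57  56  59  56  55  57  55  60  57  56  55  56  57]
170 [ 58  66  72  71  70  70  70  78 100 102 103 105 102 101 103  99  87  81
  62  79  93  75  70  70  71  66  70  67  68  67  69  68  67  68  69  68]
172 [103 107 105 103 106 105 106 104 106 107 106 106 106 105 107 105  91  94
  82  88  98 110 113 106 105 102  95  89  83  76  85  97 101 101  95  74]
174 [105 106 107 108 107 104 107 108 110 117 121 125 142 155 159 154 145 142
 137 131 127 121 116 111 105  97  91  81  74  67  64  79 103  93  63  42]
176 [106 105 105 110 115 124 137 143 149 162 172 183 184 176 167 157 148 141
 135 132 126 120 116 110 103  94  86  80  71  66  62  64  76  49  42  52]
178 [106 103 106 119 130 137 141 147 152 159 169 180 186 177 164 145 139 133
 124 112  96  84  75  68  62  58  57  53  51  54  57  51  48  48  52  57]
180 [105 104 108 123 129 136 142 141 141 141 134  94  94  84  75  68  76  74
  69  62  51  62  65  65  62  64  66  72  69  71  68  51  48  51  59  71]
182 [106 105 106 106 108  87  66  61  60  60  61  65  68  69  74  73  74  74
  72  73  74  62  75  87  64  60  60  50  36  43  51  48  51  55  77  96]
184 [106 106 105 101  89  88  90  89  91  93 100 101 105 100 102 100 101 100
  96  94  84  66  63  59  55  52  51  38  43  48  50  55  66  84  97  97]
 xyz [ 0.021  6.02  -0.04 ] dr [-0.003 -0.006 -0.007]
```

>>> send_rows(dr=[[0, 0, 0], [0, 0, 0], [0, 0, 0], [0, 0, 0], [0, 0, 0], [0, 0, 0], [0, 0, 0], [0, 0, 0]], xyz=[[0, 0.4, 0], [0, 0.8, 0], [0, 1.3, 0], [0, 1.8, 0], [0, 2.3, 0], [0, 2.8, 0], [0, 3.2, 0], [0, 3.4, 0]], jaw=[0, 0, 0, 0, 0, 0, 0, 0])

```text
time_s: 7.25
eef_pos: [0.5096, -0.1458, 0.1942]
eef_rot: [-0.0, 0.653, 0.757, -0.0]
wrist_force: [0.4, -0.0, -5.1]
opening: 0.295
grasp_force: 59.5
```

>>> send_rows(dr=[[0, 0, 0], [0, 0, 0], [0, 0, 0], [0, 0, 0], [0, 0, 0], [0, 0, 0], [0, 0, 0], [0, 0, 0]], xyz=[[0, 0.3, 0], [0, 0.7, 0], [0, 1.1, 0], [0, 1.5, 0], [0, 1.9, 0], [0, 2.3, 0], [0, 2.6, 0], [0, 2.6, 0]], jaw=[0, 0, 0, 0, 0, 0, 0, 0])

```text
time_s: 8.25
eef_pos: [0.5353, -0.142, 0.1943]
eef_rot: [-0.0, 0.653, 0.757, 0.0]
wrist_force: [0.3, -0.3, -5.5]
opening: 0.295
grasp_force: 59.5
```

```bash
python3 - <<'E'
from plan import *
o=ctrl.get_obs(); print({k:o[k] for k in("eef_pos","wrist_force","torque","opening","grasp_force")})
s=ctrl.camera("scene")[:,:,::-1]
cv2.imwrite("pics/in.png",cv2.resize(s[190:270,160:260],None,fx=6,fy=6,interpolation=cv2.INTER_CUBIC))
go(P(RACK,(-.060,.0645,.1945)),RACK[2])
E
```

```text
{'eef_pos': array([ 0.535, -0.142,  0.194]), 'wrist_force': array([ 0.283, -0.314, -5.513]), 'torque': array([-0.007, -0.034, -0.061]), 'opening': 0.2953300452350795, 'grasp_force': 59.45130944252014}
 xyz [ 0.079  0.021 -0.025] dr [-0.002 -0.001 -0.009]
```

View pics/in.png

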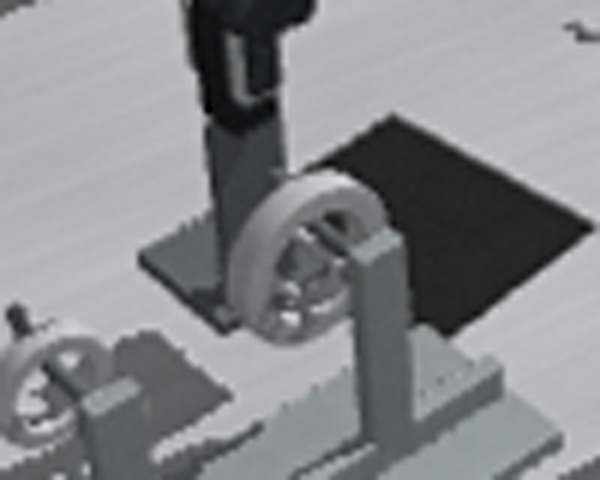

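The prong lips show through the bore at (290,300) and there is no contact force. I lift slowly.

>>> send_rows(dr=[[0, 0, 0], [0, 0, 0], [0, 0, 0], [0, 0, 0], [0, 0, 0], [0, 0, 0], [0, 0, 0], [0, 0, 0]], xyz=[[0.1, 0, -0.5], [0.1, 0, -1], [0.1, 0, -1.5], [0.1, 0, -2], [0.1, 0, -2.3], [0.1, 0, -2.6], [0.1, 0, -2.9], [0.1, 0, -3.2]], jaw=[0, 0, 0, 0, 0, 0, 0, 0])

```text
time_s: 9.3
eef_pos: [0.5344, -0.1408, 0.2256]
eef_rot: [-0.001, 0.653, 0.757, -0.0]
wrist_force: [-0.7, -0.3, -8.7]
opening: 0.293
grasp_force: 59.4
```

>>> send_rows(dr=[[0, 0, 0], [0, 0, 0], [0, 0, 0], [0, 0, 0], [0, 0, 0], [0, 0, 0], [0, 0, 0], [0, 0, 0]], xyz=[[0, 0, -0.3], [0, 0, -0.6], [0, 0, -0.9], [0, 0, -1.2], [0, 0, -1.5], [0, 0, -1.8], [0, 0, -2.1], [0, 0, -2.2]], jaw=[0, 0, 0, 0, 0, 0, 0, 0])

```text
time_s: 10.3
eef_pos: [0.5351, -0.1411, 0.2486]
eef_rot: [0.0, 0.653, 0.757, 0.0]
wrist_force: [0.0, -0.1, -7.8]
opening: 0.292
grasp_force: 59.4
```

```bash
python3 - <<'E'
from plan import *
o=ctrl.get_obs(); print({k:o[k] for k in("eef_pos","wrist_force","torque","opening","grasp_force","eef_rot")})
s=ctrl.camera("scene")[:,:,::-1]
cv2.imwrite("pics/up.png",cv2.resize(s[170:260,160:270],None,fx=5,fy=5,interpolation=cv2.INTER_CUBIC))
E
```

```text
{'eef_pos': array([ 0.535, -0.141,  0.249]), 'wrist_force': array([ 0.026, -0.066, -7.786]), 'torque': array([-0.038,  0.082, -0.02 ]), 'opening': 0.29224680779886314, 'grasp_force': 59.44893300533295, 'eef_rot': array([0.   , 0.653, 0.757, 0.   ])}
```

View pics/up.png

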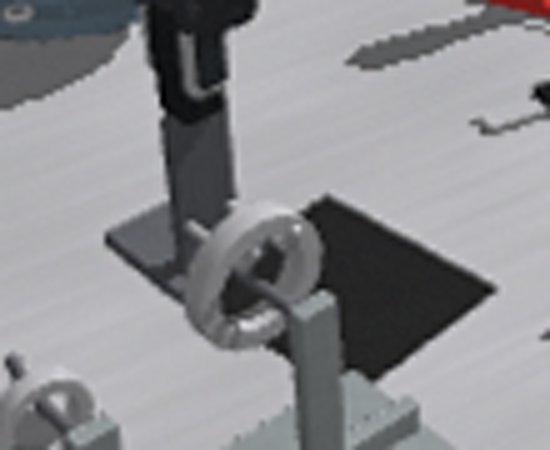

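The ring hangs on the prongs, centred about the peg (250,280), and the load is up about 3 N. I draw it back.

>>> send_rows(dr=[[0, 0, 0], [0, 0, 0], [0, 0, 0], [0, 0, 0], [0, 0, 0], [0, 0, 0], [0, 0, 0], [0, 0, 0]], xyz=[[0, -0.3, 0], [0, -0.8, 0], [0, -1.4, 0], [0, -2, 0], [0, -2.6, 0], [0, -3.2, 0], [0, -3.8, 0], [0, -4.4, 0]], jaw=[0, 0, 0, 0, 0, 0, 0, 0])

```text
time_s: 11.35
eef_pos: [0.491, -0.1476, 0.2483]
eef_rot: [0.0, 0.653, 0.757, 0.0]
wrist_force: [1.4, -0.5, -7.6]
opening: 0.296
grasp_force: 59.5
```

>>> send_rows(dr=[[0, 0, 0], [0, 0, 0], [0, 0, 0], [0, 0, 0], [0, 0, 0], [0, 0, 0], [0, 0, 0], [0, 0, 0]], xyz=[[0, -0.6, 0], [0, -1.2, 0], [0, -1.8, 0], [0, -2.4, 0], [0, -3, 0], [0, -3.6, 0], [0, -4, 0], [0, -4, 0]], jaw=[0, 0, 0, 0, 0, 0, 0, 0])

```text
time_s: 12.35
eef_pos: [0.4517, -0.1534, 0.2483]
eef_rot: [0.0, 0.653, 0.757, 0.0]
wrist_force: [-1.1, 0.2, -9.5]
opening: 0.3
grasp_force: 59.6
```

>>> send_rows(dr=[[0, 0, 0], [0, 0, 0], [0, 0, 0], [0, 0, 0], [0, 0, 0], [0, 0, 0], [0, 0, 0], [0, 0, 0]], xyz=[[0, 0, -0.5], [0, 0, -1.5], [0, 0, -3], [0, 0, -4.5], [0, 0, -6], [0, 0, -7.3], [0, 0, -8], [0, 0, -8]], jaw=[0, 0, 0, 0, 0, 0, 0, 0])

```text
time_s: 13.35
eef_pos: [0.4521, -0.1535, 0.3288]
eef_rot: [0.0, 0.653, 0.757, 0.0]
wrist_force: [-0.5, 0.2, -7.6]
opening: 0.297
grasp_force: 59.6
```

```bash
python3 - <<'E'
from plan import *
o=ctrl.get_obs(); print({k:o[k] for k in("eef_pos","wrist_force","torque","opening","grasp_force","eef_rot")})
go(P(REST,(-.110,0,.329)),REST[2],"pre-rest"); go(P(REST,(-.040,0,.329)),REST[2],"over rest")
E
```

```text
{'eef_pos': array([ 0.452, -0.154,  0.329]), 'wrist_force': array([-0.507,  0.163, -7.612]), 'torque': array([-0.033,  0.071,  0.022]), 'opening': 0.2974436592769279, 'grasp_force': 59.634405970573425, 'eef_rot': array([0.   , 0.653, 0.757, 0.   ])}
pre-rest xyz [33.093  8.869 -0.033] dr [ 0.007  0.006 -1.125]
over rest xyz [33.916 15.82  -0.028] dr [ 0.007  0.006 -1.125]
```

>>> send_rows(dr=[[0, 0, 0], [0, 0, -0.1], [0, 0, -0.2], [0, 0, -0.3], [0, 0, -0.4], [0, 0, -0.5], [0, 0, -0.6], [0, 0, -0.7]], xyz=[[0.6, 0.2, 0], [1.8, 0.5, 0], [3.6, 1, 0], [6, 1.7, 0], [8.5, 2.4, 0], [11, 3.1, 0], [13.5, 3.8, 0], [16, 4.4, 0]], jaw=[0, 0, 0, 0, 0, 0, 0, 0])

```text
time_s: 14.35
eef_pos: [0.4715, 0.0132, 0.3279]
eef_rot: [-0.0, 0.624, 0.781, 0.0]
wrist_force: [1.1, 0.6, -8.5]
opening: 0.299
grasp_force: 59.7
```

```bash
python3 - <<'E'
from plan import *
go(P(REST,(-.110,0,.329)),REST[2],"pre-rest"); go(P(REST,(-.040,0,.329)),REST[2],"over rest")
E
```

```text
pre-rest xyz [16.511  5.74  -0.103] dr [-0.005 -0.007 -0.411]
over rest xyz [16.812 12.734 -0.107] dr [-0.005 -0.007 -0.411]
```

>>> send_rows(dr=[[0, 0, -0.1], [0, 0, -0.2], [0, 0, -0.3], [0, 0, -0.4], [0, 0, -0.4], [0, 0, -0.4], [0, 0, -0.4], [0, 0, -0.4]], xyz=[[2.5, 0.7, -0.1], [5, 1.5, -0.1], [7.5, 2.3, -0.1], [10, 3.2, -0.1], [12.5, 4.2, -0.1], [14.7, 5, -0.1], [16.1, 5.6, -0.1], [16.5, 5.7, -0.1]], jaw=[0, 0, 0, 0, 0, 0, 0, 0])

```text
time_s: 15.35
eef_pos: [0.491, 0.1858, 0.3289]
eef_rot: [-0.0, 0.608, 0.794, -0.0]
wrist_force: [-0.6, 0.2, -7.7]
opening: 0.298
grasp_force: 59.7
```

```bash
python3 - <<'E'
from plan import *
p=ctrl.get_obs()["eef_pos"]; 
s=ctrl.camera("scene")[:,:,::-1]; t=ctrl.camera("top")[:,:,::-1]; cv2.imwrite("pics/s2.png",s); cv2.imwrite("pics/t2.png",t)
go(P(REST,(-.040,0,.329)),REST[2],"over rest")
f=(p[0],p[1],REST[2]); b=p[2]-.144
print("scene ring edge pts pred (x32,40,48; top/bottom)",[proj("scene",P(f,(x,0,b+.0198+z))).round(1) for z in(.04,-.04) for x in(.032,.048)])
print("top view",[proj("top",P(f,(x,y,b+.0198))).round(1) for y in(.04,-.04) for x in(.032,.048)],[proj("top",P(f,(x,0,b+.0598))).round(1) for x in(.032,.048)])
E
```

```text
over rest xyz [0.199 7.053 0.   ] dr [-0.007  0.002 -0.018]
scene ring edge pts pred (x32,40,48; top/bottom) [array([297.3, 143.6]), array([301.8, 145.2]), array([295.6, 167.3]), array([299.9, 169. ])]
top view [array([171.9, 195.2]), array([170.5, 189. ]), array([203.5, 186.8]), array([201.9, 180.7])] [array([184.8, 188.8]), array([183.2, 182.3])]
```

```bash
python3 - <<'E'
from plan import *
p=ctrl.get_obs()["eef_pos"]; f=(p[0],p[1],REST[2]); b=p[2]-.144+.0198
def mk(fn,n,r,k):
    im=cv2.resize(cv2.imread(fn)[r[1]:r[3],r[0]:r[2]],None,fx=k,fy=k,interpolation=cv2.INTER_CUBIC)
    def dot(q,c):
        u=((proj(n,q)-[r[0],r[1]]+.5)*k-.5).round().astype(int); cv2.circle(im,(int(u[0]),int(u[1])),1,c,-1)
    for a in np.arange(0,6.28,.4): dot(P(f,(.048 if n=="scene" else .040,.04*np.cos(a),b+.04*np.sin(a))),(0,0,255))
    for x in(-.038,.062):
        for y in(-.065,.065): dot(P(REST,(x,y,.01)),(0,255,0))
    for x in(-.016,.016):
        for y in(-.046,.046,-.02,.02): dot(P(REST,(x,y,.12)),(255,0,0))
    return im
a=mk("pics/s2.png","scene",(270,130,350,245),5); c=mk("pics/t2.png","top",(160,140,240,220),5)
h=max(a.shape[0],c.shape[0]); pad=lambda i:cv2.copyMakeBorder(i,0,h-i.shape[0],0,0,cv2.BORDER_CONSTANT)
o=np.hstack([pad(a),pad(c)]); print(o.shape); cv2.imwrite("pics/restchk.png",o)
E
```

```text
(575, 800, 3)
```

View pics/restchk.png

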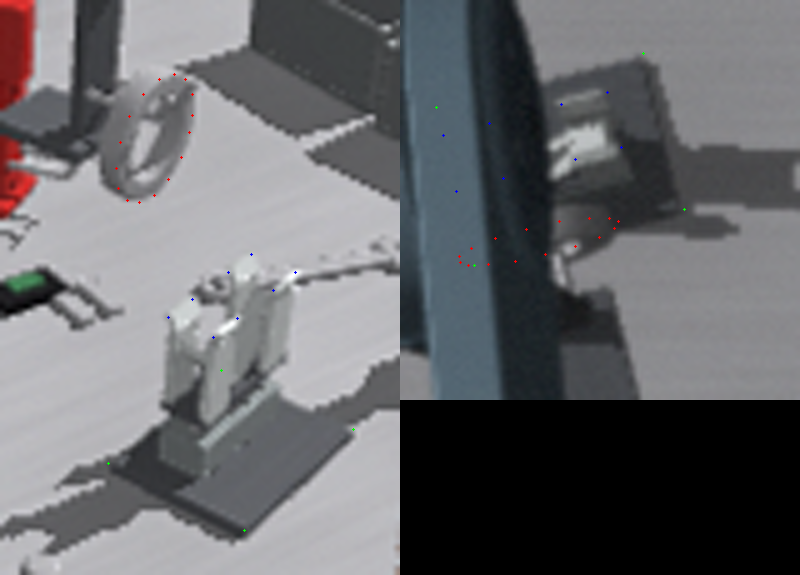

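Left half (scene view): the ring hangs on the fork at about (155,135) and matches the prediction within about 1 camera pixel. The rest corners (107,463), (245,530) and (353,430) and the cheeks match too. Right half (top view): the ring is partly hidden by the arm at (585,230). I measure the ring's edges numerically to refine its place along the prongs.

```bash
python3 - <<'E'
from plan import *
p=ctrl.get_obs()["eef_pos"]; f=(p[0],p[1],REST[2]); b=p[2]-.144+.0198
g=cv2.imread("pics/s2.png").astype(int).sum(2)//3
for v in range(143,173,3): print(v,g[v,288:314])
t=cv2.imread("pics/t2.png").astype(int).sum(2)//3
for v in range(178,194,2): print("t",v,t[v,190:212])
for x in(.036,.040,.044):
    e=lambda n:np.array([proj(n,P(f,(x+s,.04*np.cos(a),b+.04*np.sin(a)))) for a in np.arange(0,6.28,.02) for s in(-.008,.008)])
    s=e("scene"); h=[np.r_[s[abs(s[:,1]-v)<.4][:,0].min(),s[abs(s[:,1]-v)<.4][:,0].max()].round(1) for v in(149,155,161)]
    q=e("top"); q=q[q[:,0]>193]; k=[np.r_[q[abs(q[:,0]-u)<.7][:,1].min(),q[abs(q[:,0]-u)<.7][:,1].max()].round(1) for u in (195,198,200)]
    print(x,h,k)
E
```

```text
143 [ 65  65  66  66  68 120 194 188 188 187 188 189 195 193 195 188 172 109
 113 110  87  90  91  92  94  95]
146 [ 63  63  64  66  74 103 121 135 161 159 164 169 176 169 133 133 124 125
 127 134 144 165 159  87  93  94]
149 [112 115 111 129 140 121 128 131 137 144 146 131 126 131  94 127 176 106
  96  96 125 187 182 182 185 184]
152 [ 63  55  61  73 108 109 112 114 119 131 122 120 136 102  93  93  94  93
 101 122 137 184 182 181 181 182]
155 [ 51  67  85 106 105 106 107 113 126 148 184 184 180 167 104  99  99  99
 107 126 160 183 182 182 181 181]
158 [ 70  85  99 104 105 106 112 123 130 186 187 182 156 104 104 104 103 109
 123 147 185 182 181 181 181 180]
161 [116 150  97  99 100  99  94 107 165 190 180 125 101 102 106 119 126 129
 168 184 181 182 181 179 179 180]
164 [190 176  81  89  93 101 120  93 101 119 176 172 175 163 133 116 141 183
 183 180 181 181 182 180 180 180]
167 [186 186 168 112  78  85 100 123 123 121 128 123 117 120 151 183 183 182
 183 181 181 182 182 183 184 183]
170 [180 181 182 181 183 185 177 173 173 175 175 178 184 182 183 184 186 186
 184 183 183 181 183 183
[... 664 characters left out ...]
7 135]
0.036 [array([290.6, 307. ]), array([288.2, 306.6]), array([287.2, 304.6])] [array([181.6, 193.6]), array([181.4, 192.6]), array([181.4, 191.9])]
0.04 [array([292. , 308.1]), array([289.3, 307.8]), array([288.3, 305.9])] [array([180., 192.]), array([179.9, 191. ]), array([179.9, 190.2])]Traceback (most recent call last):
  File "<stdin>", line 9, in <module>
  File "<stdin>", line 8, in <lambda>
  File "h.py", line 11, in proj
    c=cam(n); K=c["camera_matrix"]; T=c["world_from_camera"]
  File "h.py", line 4, in cam
    c=ctrl.calibration(n); return {k:(np.array(v) if not isinstance(v,(int,float,str)) else v) for k,v in c.items()}
ValueError: time passes only in moves, steps and waits
```

>>> send_rows(dr=[[0, 0, 0], [0, 0, 0], [0, 0, 0], [0, 0, 0], [0, 0, 0], [0, 0, 0], [0, 0, 0], [0, 0, 0]], xyz=[[0.1, 0.5, 0], [0.2, 1.5, 0], [0.2, 2.8, 0], [0.2, 4.2, 0], [0.2, 5.5, 0], [0.2, 6.5, 0], [0.2, 7, 0], [0.2, 7, 0]], jaw=[0, 0, 0, 0, 0, 0, 0, 0])

```text
time_s: 16.45
eef_pos: [0.5585, 0.205, 0.3291]
eef_rot: [-0.0, 0.608, 0.794, -0.0]
wrist_force: [-0.5, 0.7, -8.1]
opening: 0.297
grasp_force: 59.8
```

```bash
python3 - <<'E'
from plan import *
go(P(REST,(-.040,0,.269)),REST[2],"over rest"); o=ctrl.get_obs(); print(o["wrist_force"])
E
```

```text
over rest xyz [0.021 0.025 6.01 ] dr [-0.005  0.    -0.024]
[-0.48   0.677 -8.089]
```

>>> send_rows(dr=[[0, 0, 0], [0, 0, 0], [0, 0, 0], [0, 0, 0], [0, 0, 0], [0, 0, 0], [0, 0, 0], [0, 0, 0]], xyz=[[0, 0, 0.4], [0, 0, 1.2], [0, 0, 2.2], [0, 0, 3.2], [0, 0, 4.2], [0, 0, 5], [0, 0, 5.5], [0, 0, 5.8]], jaw=[0, 0, 0, 0, 0, 0, 0, 0])

```text
time_s: 17.45
eef_pos: [0.5584, 0.2049, 0.271]
eef_rot: [-0.0, 0.608, 0.794, -0.0]
wrist_force: [-0.1, -0.7, -8.1]
opening: 0.295
grasp_force: 59.9
```

>>> send_rows(dr=[[0, 0, 0], [0, 0, 0], [0, 0, 0], [0, 0, 0], [0, 0, 0], [0, 0, 0], [0, 0, 0], [0, 0, 0]], xyz=[[0, 0, 0.2], [0, 0, 0.4], [0, 0, 0.6], [0, 0, 0.8], [0, 0, 1], [0, 0, 1.1], [0, 0, 1.2], [0, 0, 1.2]], jaw=[0, 0, 0, 0, 0, 0, 0, 0])

```text
time_s: 18.45
eef_pos: [0.5584, 0.2049, 0.2592]
eef_rot: [-0.0, 0.608, 0.794, -0.0]
wrist_force: [-0.4, 0.3, -7.3]
opening: 0.296
grasp_force: 59.9
```

>>> send_rows(dr=[[0, 0, 0], [0, 0, 0], [0, 0, 0], [0, 0, 0], [0, 0, 0], [0, 0, 0], [0, 0, 0], [0, 0, 0]], xyz=[[0, 0, 0.1], [0, 0, 0.2], [0, 0, 0.3], [0, 0, 0.4], [0, 0, 0.5], [0, 0, 0.6], [0, 0, 0.6], [0, 0, 0.6]], jaw=[0, 0, 0, 0, 0, 0, 0, 0])

```text
time_s: 19.45
eef_pos: [0.5585, 0.2049, 0.2534]
eef_rot: [0.0, 0.608, 0.794, 0.0]
wrist_force: [0.5, -0.5, -7.6]
opening: 0.302
grasp_force: 59.9
```

>>> send_rows(dr=[[0, 0, 0], [0, 0, 0], [0, 0, 0], [0, 0, 0], [0, 0, 0], [0, 0, 0], [0, 0, 0], [0, 0, 0]], xyz=[[0, 0, 0.1], [0, 0, 0.2], [0, 0, 0.3], [0, 0, 0.4], [0, 0, 0.5], [0, 0, 0.6], [0, 0, 0.6], [0, 0, 0.6]], jaw=[0, 0, 0, 0, 0, 0, 0, 0])

```text
time_s: 20.45
eef_pos: [0.5584, 0.2049, 0.2473]
eef_rot: [0.0, 0.608, 0.794, 0.0]
wrist_force: [0.5, 0.0, -7.7]
opening: 0.298
grasp_force: 59.9
```

>>> send_rows(dr=[[0, 0, 0], [0, 0, 0], [0, 0, 0], [0, 0, 0], [0, 0, 0], [0, 0, 0], [0, 0, 0], [0, 0, 0]], xyz=[[0, 0, 0.1], [0, 0, 0.2], [0, 0, 0.3], [0, 0, 0.4], [0, 0, 0.5], [0, 0, 0.5], [0, 0, 0.5], [0, 0, 0.5]], jaw=[0, 0, 0, 0, 0, 0, 0, 0])

```text
time_s: 21.45
eef_pos: [0.5585, 0.2051, 0.2425]
eef_rot: [0.0, 0.608, 0.794, 0.0]
wrist_force: [0.1, 1.0, -5.5]
opening: 0.296
grasp_force: 60.2
```

>>> send_rows(dr=[[0, 0, 0], [0, 0, 0], [0, 0, 0], [0, 0, 0], [0, 0, 0], [0, 0, 0], [0, 0, 0], [0, 0, 0]], xyz=[[0, 0, 0.1], [0, 0, 0.2], [0, 0, 0.3], [0, 0, 0.3], [0, 0, 0.3], [0, 0, 0.3], [0, 0, 0.3], [0, 0, 0.3]], jaw=[0, 0, 0, 0, 0, 0, 0, 0])

```text
time_s: 22.45
eef_pos: [0.5584, 0.2049, 0.2393]
eef_rot: [-0.0, 0.608, 0.794, -0.0]
wrist_force: [-0.4, 0.2, -4.6]
opening: 0.298
grasp_force: 60.4
```

```bash
python3 - <<'E'
from plan import *
o=ctrl.get_obs(); print({k:o[k] for k in("eef_pos","wrist_force","torque")})
s=ctrl.camera("scene")[:,:,::-1]; cv2.imwrite("pics/s3.png",s)
g=s.astype(int).sum(2)//3
K=cam("scene")
def pr(q):
    T=K["world_from_camera"];q=T[:3,:3].T@(np.array(q)-T[:3,3]);q=K["camera_matrix"]@[q[0],-q[1],-q[2]];return q[:2]/q[2]
for rc in(.113,.116,.119): 
    pts=np.array([pr(P(REST,(x,.04*np.cos(a),rc+.04*np.sin(a)))) for x in(-.008,.008) for a in np.arange(0,3.14,.02)]); i=pts[:,1].argmin(); print("rc",rc,"top px",pts[i].round(1),"left/right at top+3",)
for v in range(164,184): print(v,g[v,296:326])
E
```

```text
{'eef_pos': array([0.558, 0.205, 0.239]), 'wrist_force': array([-0.391,  0.202, -4.644]), 'torque': array([-0.005, -0.092,  0.034])}
rc 0.113 top px [317.8 177.1] left/right at top+3
rc 0.116 top px [317.9 176.2] left/right at top+3
rc 0.119 top px [318.  175.4] left/right at top+3
164 [191 191 192 190 190 192 181  76  52  55  54  54  51  55  67  93 167 188
 186 186 186 187 188 189 189 189 188 187 187 185]
165 [190 189 188 189 189 191 180  77  52  53  52  53  55  68  66 104 189 188
 187 187 187 188 188 188 187 186 187 186 188 187]
166 [189 188 187 188 188 191 177  55  54  57  52  52  57  69  64 106 194 190
 188 188 187 188 187 187 187 186 187 187 188 188]
167 [187 186 187 187 187 191 179  50  53  58  53  54  68  68  72 122 196 190
 188 187 186 187 187 187 187 188 187 188 188 190]
168 [186 186 188 188 188 191 178  47  53  55  52  56  71  67  73 125 195 190
 187 187 187 187 187 188 188 189 189 189 190 191]
169 [188 187 187 188 188 185 143  45  53  60  66  65  68  66  71 123 194 189
 188 188 187 188 188 189 190 189 190 192 193 194]
170 [187 187 186 185 187 184 141  46  55  62  69  68  6
[... 1022 characters left out ...]
146 192 201 193
 178 172 179 182 186 194 197 180 147 145 153 192]
179 [106 121 148 179 197 181  45  52  60  66  67  68  67  73 102 125 135 154
 166 166 170 176 183 180 141 138 127 126 136 177]
180 [101 102 107 119 124 120  48  54  60  64  64  64  62  72 133 149 119 147
 154 158 166 174 175 134 129 128 127 128 125 120]
181 [103 103 101 102  98  82  49  54  71 115 123  57  49  84 158 187 138 141
 147 155 161 162 138 128 125 105 105 123 106  95]
182 [103 102 103 103 102  84  50  56  81 115 124 142 149 116 167 172 129 135
 142 150 153 145 126 120 108 102 114  96  97 104]
183 [103 103 102 104 103  86  50  53  62  81  98 120 125 140 180 139 120 129
 137 144 146 134 139 113 108 126 134  96  97 117]
```

The load is fully off the fork (-4.6 N, fork only), and the ring's top edge is at image row 176, so its centre is near z 0.117. It is seated. I sink the prongs another 24 mm, then draw out to -x.

>>> send_rows(dr=[[0, 0, 0], [0, 0, 0], [0, 0, 0], [0, 0, 0], [0, 0, 0], [0, 0, 0], [0, 0, 0], [0, 0, 0]], xyz=[[0, 0, 0.3], [0, 0, 0.7], [0, 0, 1.1], [0, 0, 1.5], [0, 0, 1.9], [0, 0, 2.2], [0, 0, 2.4], [0, 0, 2.4]], jaw=[0, 0, 0, 0, 0, 0, 0, 0])

```text
time_s: 23.5
eef_pos: [0.5584, 0.2049, 0.2152]
eef_rot: [-0.0, 0.608, 0.794, -0.0]
wrist_force: [0.1, -0.2, -4.5]
opening: 0.297
grasp_force: 60.3
```

>>> send_rows(dr=[[0, 0, 0], [0, 0, 0], [0, 0, 0], [0, 0, 0], [0, 0, 0], [0, 0, 0], [0, 0, 0], [0, 0, 0]], xyz=[[0, -0.1, 0], [0, -0.2, 0], [0, -0.4, 0], [0, -0.6, 0], [0, -0.8, 0], [0, -1, 0], [0, -1.2, 0], [0, -1.2, 0]], jaw=[0, 0, 0, 0, 0, 0, 0, 0])

```text
time_s: 24.5
eef_pos: [0.5467, 0.2018, 0.2153]
eef_rot: [-0.0, 0.608, 0.794, -0.0]
wrist_force: [0.2, -0.3, -4.3]
opening: 0.298
grasp_force: 60.4
```

No contact so far. I continue drawing out.

>>> send_rows(dr=[[0, 0, 0], [0, 0, 0], [0, 0, 0], [0, 0, 0], [0, 0, 0], [0, 0, 0], [0, 0, 0], [0, 0, 0]], xyz=[[0, -0.3, 0], [0, -0.7, 0], [0, -1.1, 0], [0, -1.5, 0], [0, -1.9, 0], [0, -2.3, 0], [0, -2.7, 0], [0, -3, 0]], jaw=[0, 0, 0, 0, 0, 0, 0, 0])

```text
time_s: 25.5
eef_pos: [0.5176, 0.1939, 0.2153]
eef_rot: [-0.0, 0.608, 0.794, -0.0]
wrist_force: [-0.3, -0.9, -4.6]
opening: 0.295
grasp_force: 60.4
```

>>> send_rows(dr=[[0, 0, 0], [0, 0, 0], [0, 0, 0], [0, 0, 0], [0, 0, 0], [0, 0, 0], [0, 0, 0], [0, 0, 0]], xyz=[[0, -0.4, 0], [0, -1, 0], [0, -1.8, 0], [0, -2.6, 0], [0, -3.4, 0], [0, -4.2, 0], [0, -4.8, 0], [0, -4.8, 0]], jaw=[0, 0, 0, 0, 0, 0, 0, 0])

```text
time_s: 26.5
eef_pos: [0.4712, 0.1815, 0.2153]
eef_rot: [0.0, 0.608, 0.794, 0.0]
wrist_force: [0.2, 0.6, -3.7]
opening: 0.296
grasp_force: 60.4
```

```bash
python3 - <<'E'
from plan import *
s=ctrl.camera("scene")[:,:,::-1]; cv2.imwrite("pics/s4.png",s); a=cv2.imread("pics/s3.png").astype(int)
d=np.abs(s.astype(int)-a).sum(2)[172:196,308:330]; print((d>60).astype(int))
o=ctrl.get_obs(); print(o["eef_pos"],o["wrist_force"])
go((.4804,-.0342,.25),.083,"over pad")
E
```

```text
[[1 1 1 0 0 0 0 0 0 0 0 0 0 0 0 0 0 0 0 0 0 0]
 [1 1 1 0 0 0 0 0 0 0 0 0 0 0 0 0 0 0 0 0 0 0]
 [1 1 1 0 0 0 0 0 0 0 0 0 0 0 0 0 0 0 0 0 0 0]
 [1 1 1 0 0 0 0 0 0 0 0 0 0 0 0 0 0 0 0 0 0 0]
 [1 1 1 0 0 0 0 0 0 0 0 0 0 0 0 0 0 0 0 0 0 0]
 [1 1 1 0 0 0 0 0 0 0 0 0 0 0 0 0 0 0 0 0 0 0]
 [1 1 1 0 0 0 0 0 0 0 0 0 0 0 0 0 0 0 0 0 0 0]
 [1 1 1 1 1 1 0 0 0 0 0 0 0 0 0 0 0 0 0 0 0 0]
 [1 1 1 1 1 0 0 0 0 0 0 0 0 0 0 0 0 1 1 0 0 0]
 [1 1 1 0 0 0 0 0 0 0 0 0 0 0 0 0 0 1 1 1 0 0]
 [1 1 1 0 0 0 0 0 0 0 0 0 0 0 1 0 1 1 1 0 0 0]
 [1 1 0 0 0 0 0 0 0 0 0 1 0 1 1 0 1 0 0 0 0 0]
 [1 1 1 0 0 0 0 0 0 0 0 0 0 1 1 0 0 0 0 0 0 0]
 [1 1 1 0 0 0 0 0 0 0 0 1 0 0 0 0 0 0 0 0 0 0]
 [1 1 0 0 0 0 0 0 0 1 0 0 0 0 0 0 0 0 0 0 0 0]
 [1 0 0 0 0 0 0 0 0 0 0 0 0 0 0 0 0 0 0 0 0 0]
 [0 0 0 0 0 0 0 0 0 0 0 0 0 0 0 0 0 0 0 0 0 0]
 [0 0 0 0 0 0 0 0 0 0 0 0 0 0 0 0 0 0 0 0 0 0]
 [0 0 0 0 0 0 0 0 0 0 0 0 0 0 0 0 0 0 0 0 0 0]
 [0 0 0 0 0 0 0 0 0 0 0 0 0 0 0 0 0 0 0 0 0 0]
 [0 0 0 0 0 0 0 0 0 0 0 0 0 0 0 0 0 0 0 0 0 0]
 [0 0 0 0 0 0 0 0 0 0 0 0 0 0 0 0 0 0 0 0 0 0]
 [0 0 0 0 0 1 0 0 0 0 0 0 0 0 0 0 0 0 0 0 0 0]
 [0 0 0 0 1 1 0 0 0 0 0 0 0 0 0 0 0 0 0 0 0 0]]
[0.472 0.182 0.215] [-0.326  0.285 -4.712]
over pad xyz [-21.065  -4.743  -3.462] dr [ 0.004 -0.     1.716]
```

The ring has not moved; the only image differences are where the fork has gone. I return the fork to the pad.

>>> send_rows(dr=[[0, 0, 0.2], [0, 0, 0.5], [0, 0, 0.8], [0, 0, 1.1], [0, 0, 1.4], [0, 0, 1.7], [0, 0, 1.7], [0, 0, 1.7]], xyz=[[-1.5, -0.5, -0.8], [-5, -1.2, -1.8], [-9, -2, -2.8], [-13, -2.9, -3.5], [-17, -3.8, -3.5], [-20, -4.5, -3.5], [-21.1, -4.7, -3.5], [-21.1, -4.7, -3.5]], jaw=[0, 0, 0, 0, 0, 0, 0, 0])

```text
time_s: 27.55
eef_pos: [0.481, -0.0352, 0.2506]
eef_rot: [0.0, 0.677, 0.736, 0.0]
wrist_force: [0.2, 0.7, -4.3]
opening: 0.296
grasp_force: 60.4
```

>>> send_rows(dr=[[0, 0, 0], [0, 0, 0], [0, 0, 0], [0, 0, 0], [0, 0, 0], [0, 0, 0], [0, 0, 0], [0, 0, 0]], xyz=[[0, 0, 0.5], [0, 0, 2], [0, 0, 4], [0, 0, 6], [0, 0, 7.5], [0, 0, 8.5], [0, 0, 9.2], [0, 0, 9.5]], jaw=[0, 0, 0, 0, 0, 0, 0, 0])

```text
time_s: 28.55
eef_pos: [0.481, -0.0344, 0.1551]
eef_rot: [0.0, 0.677, 0.736, 0.0]
wrist_force: [-0.1, -1.1, -3.0]
opening: 0.295
grasp_force: 60.3
```

```bash
python3 - <<'E'
from plan import *
print(ctrl.get_obs()["wrist_force"]); go((.4804,-.0342,.1475),.083)
E
```

```text
[-0.107 -1.094 -2.977]
 xyz [ 0.026 -0.059  0.762] dr [ 0.    -0.     0.017]
```

>>> send_rows(dr=[[0, 0, 0], [0, 0, 0], [0, 0, 0], [0, 0, 0], [0, 0, 0], [0, 0, 0], [0, 0, 0], [0, 0, 0]], xyz=[[0, 0, 0.2], [0, 0, 0.4], [0, 0, 0.5], [0, 0, 0.6], [0, 0, 0.7], [0, 0, 0.75], [0, 0, 0.75], [0, 0, 0.75]], jaw=[0, 0, 0, 0, 0, 0, 0, 0])

```text
time_s: 29.55
eef_pos: [0.481, -0.0344, 0.1479]
eef_rot: [0.0, 0.677, 0.736, 0.0]
wrist_force: [0.4, 0.4, -3.0]
opening: 0.294
grasp_force: 60.4
```

>>> send_rows(dr=[[0, 0, 0], [0, 0, 0], [0, 0, 0], [0, 0, 0], [0, 0, 0], [0, 0, 0], [0, 0, 0], [0, 0, 0]], xyz=[[0, 0, 0.05], [0, 0, 0.1], [0, 0, 0.1], [0, 0, 0.1], [0, 0, 0.1], [0, 0, 0.1], [0, 0, 0.1], [0, 0, 0.1]], jaw=[0, 0, 0, 0, 0, 0, 0, 0])

```text
time_s: 30.55
eef_pos: [0.4812, -0.0345, 0.1479]
eef_rot: [0.0, 0.676, 0.736, 0.0]
wrist_force: [-3.2, 1.0, 8.8]
opening: 0.301
grasp_force: 62.0
```

The foot is firmly on the pad (+8.8 N). I release and rise.

>>> send_rows(dr=[[0, 0, 0], [0, 0, 0], [0, 0, 0], [0, 0, 0], [0, 0, 0], [0, 0, 0], [0, 0, 0], [0, 0, 0]], xyz=[[0, 0, -0.05], [0, 0, -0.05], [0, 0, -0.05], [0, 0, -0.05], [0, 0, -0.05], [0, 0, -0.05], [0, 0, -0.05], [0, 0, -0.05]], jaw=[10, 25, 40, 55, 70, 85, 100, 100])

```text
time_s: 31.55
eef_pos: [0.481, -0.0344, 0.1473]
eef_rot: [0.0, 0.677, 0.736, 0.0]
wrist_force: [0.1, -0.7, 0.1]
opening: 0.998
grasp_force: 0.0
```

>>> send_rows(dr=[[0, 0, 0], [0, 0, 0], [0, 0, 0], [0, 0, 0], [0, 0, 0], [0, 0, 0], [0, 0, 0], [0, 0, 0]], xyz=[[0, 0, -0.5], [0, 0, -1.5], [0, 0, -3], [0, 0, -5], [0, 0, -7], [0, 0, -9], [0, 0, -11], [0, 0, -12]], jaw=[100, 100, 100, 100, 100, 100, 100, 100])

```text
time_s: 32.55
eef_pos: [0.4816, -0.0346, 0.2695]
eef_rot: [0.001, 0.677, 0.736, 0.001]
wrist_force: [-0.2, -1.0, -0.0]
opening: 0.997
grasp_force: 0.0
```

>>> send_rows(dr=[[0, 0, 0], [0, 0, 0], [0, 0, 0], [0, 0, 0], [0, 0, 0], [0, 0, 0], [0, 0, 0], [0, 0, 0]], xyz=[[0, 0, -1], [0, 0, -1], [0, 0, -1], [0, 0, -1], [0, 0, -1], [0, 0, -1], [0, 0, -1], [0, 0, -1]], jaw=[100, 100, 100, 100, 100, 100, 100, 100])

```text
time_s: 33.55
eef_pos: [0.4809, -0.0344, 0.2773]
eef_rot: [-0.0, 0.677, 0.736, 0.0]
wrist_force: [0.2, 0.2, -0.9]
opening: 0.997
grasp_force: 0.0
```

```bash
python3 - <<'E'
from plan import *
s=ctrl.camera("scene")[:,:,::-1]; cv2.imwrite("pics/s5.png",s); a=cv2.imread("pics/scene0.png").astype(int); b=cv2.imread("pics/s4.png").astype(int)
# fork column/foot/prongs region vs start; ring/rest region vs after draw-out
for n,ref,(x0,y0,x1,y1) in(("fork",a,(212,178,250,232)),("rest+ring",b,(312,172,335,200)),("small ring",a,(155,240,185,285))):
    d=np.abs(s.astype(int)-ref).sum(2)[y0:y1,x0:x1]>90; print(n,d.sum(),d.size)
def hb(im):
    m=(im.astype(int).sum(2)<120)[175:205,215:236]; ys,xs=np.nonzero(m); return m.sum(),xs.mean()+215,ys.mean()+175
print("handle before/after",hb(a),hb(s)); print(ctrl.get_obs()["eef_pos"],ctrl.get_obs()["wrist_force"])
E
```

```text
fork 91 2052
rest+ring 0 644
small ring 75 1350
handle before/after (np.int64(210), np.float64(224.85714285714286), np.float64(191.31428571428572)) (np.int64(209), np.float64(225.01913875598086), np.float64(191.51196172248802))
[ 0.481 -0.034  0.277] [-0.678  0.322  0.299]
```

The fork stands where it began (handle centre moved 0.2 px), and the ring is unchanged in the rest. I hand in.

```bash
python3 -c "
from bench import ctrl
print(ctrl.hand_in())"
```

```text
the job is handed in; nothing more can be done
None
```

I handed the job in at about 34 s: the larger ring stands in the V-rest and the fork is back upright on its pad, with the gripper clear; `hand_in()` returned no verdict.

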